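Brake check on a newly fitted trolley castor

ROBOT

A 6-joint arm with a two-finger parallel gripper is mounted at the origin on the work surface. World frame = base frame: x ahead of the robot, y to its left, z up, the work surface at z = 0. Lengths are in mm, angles in degrees, forces in N, time in s.
With the tool pointing down it reaches from about 350 to 850 mm from the base axis. Payload 8.1 kg.
Tool frame: the origin (TCP) lies at the very end of the fingers, on their centre line; the grasp point (between the pads) lies 19 mm behind it (r.grip_point_offset is the distance from the TCP to the grasp point, in mm); z points along the fingers, y is the line along which they close (so a half turn about z gives the same grasp; the last joint's range is limited). The gripper opens to 85 mm and grips with 20 to 120 N. Pads are 22 mm wide; open, the fingers measure 114 mm over their backs; the gripper's body (76 mm by 85 mm) begins 54 mm behind the grasp point. The pads swing forward as they close: fully open they stand 13 mm farther back than shut.
Start: joints at [-77.315, 7.471, 85.268, -0, 87.261, -4.893], TCP at [181.226, -571.981, 231.292] pointing down, gripper open.
Joint ranges: [-169.43, 169.43], [-51.17, 129.36], [1.28, 143.12], [-76.62, 256.62], [0, 156.53], [-152.29, 152.29]. Speed limits (degrees/s): [136.94, 136.94, 159.86, 180, 180, 180].

INTERFACE

Orientations are given as [roll, pitch, yaw] about the fixed x, y, z axes, in that order (R = Rz(yaw) Ry(pitch) Rx(roll)).
In Python, from bench import status, eyes, r gives the robot as it stands.
- The arm moves only by the shell command python3 -m handwheel 'ROWS' [FORCE]. ROWS is a JSON object whose one key "series" holds a list that holds one entry, the list of rows, each a list of 7 numbers: the shift along the tool's x, y, z in cm, then the turn, a rotation vector about the tool's x, y, z in rad, then the opening, from 0 (shut) to 1 (fully open). In form: {"series": [[[tx, ty, tz, rx, ry, rz, claw], ...]]}. A call has 1 to 12 rows; each row is the pose to reach, as a shift and turn from the pose commanded when the call began, along the tool's axes at that moment; what a row does not reach only later rows make up. A row lasts 1/8 s, in which the tool goes at most 62.5 mm and 10.7 degrees, less where a joint would pass 70% of its speed; a pose out of reach is approached as far as the arm can. A call with a gripper value outside its range is refused whole. The fingers move at their own pace and stop on an object; FORCE is the grip in N (left out, the last holds). Time passes only in rows, so rows that repeat a pose let the fingers close. It gives the time, the measured TCP pose, the force, the opening and the grip force at its end, in the units of the state.
- status.sense(): the state, without advancing time (a new reading comes with each control period).
- eyes.snapshot(name): name is "scene" or "top" or "wrist"; returns a dict with "img" (400x640x3 uint8, red, green, blue), "mtx" (3x3 intrinsics, pixels), "R" (3x3) and "t" (3): a world point X has camera coordinates R X + t. Camera axes: x right, y down, z forward; pixel columns grow to the right and rows downward; lengths in mm; the calibration is good to about 2 mm. The wrist camera is an equidistant fisheye: a pixel r from the principal point sees the ray r / f radians off the axis. A picture is of the moment at which its call begins. There is no depth.
- r.hand_in(): hands the job in; it is judged then, once.
The state is a dict: "time": time; "joint_pos": joint angles; "qd": joint speeds; "joint_efforts": joint torques, N m; "tool_pos": TCP position; "tcp_rot": TCP orientation; "ft_force": force on the tool from outside, world axes, zero at the start; "wrist_torque": the same for the moment, N m; "finger_gap": finger opening in mm; "grip_force": force on a finger pad.
Only numpy, scipy, OpenCV 4.12 (cv2) and the standard library are available. Lean on these libraries where they do the work, as an engineer would, in place of code of your own. Each camera call takes 0.05 s, during which the arm holds its last target. There are 200 camera calls.

TASK

Check the wheel brake of the castor that has just been bolted under the trolley beam held in the vice: without turning the wheel first, push the red pedal down until it snaps over and stays locked, then bear down on the exposed outer tread of the tyre with a steady push of 10 N, held for a second by feel, and see that the wheel stays put. Then hook a fingertip under the pedal and flick it up so that it springs back to released, and roll the now free wheel by its tread through an eighth of a turn or more. Never put more than 25 N on the pedal or the wheel, leave everything else on the bench where it lies, and finish with the pedal up and the wheel at rest.

Things in the scene. Friction and masses are not known exactly. Their poses are not given: they have to be found in the camera images.
- vice: Blue bench vice gripping the trolley's grey square tube. Origin on the bench under the tube's middle; z up, y along the tube. Tube: x +-20, y +-250, z 140 to 180 mm. Jaws reach z 180 at |y| < 63; vice x -160 to +175, |y| < 86 mm. A mounting plate (85 in x, 100 in y, z 130 to 140 mm) sits under each end, at y = -200 and +200; the braked castor hangs under the one at -200, the other is empty.
- swivel (a joint): Angle of the castor's fork about its upright swivel axis through (0, -200) mm of the vice's frame; 0 = wheel straight out to the vice's +x, pedal to its -x. Very stiff (1.5 N m); need not be moved.
- axle (a point): Centre of the castor wheel, 62 mm above the bench, 45 mm out from the swivel axis. Frame fixed to the fork, not the wheel: x level, from the swivel axis out over the wheel; y along the axle; z up. Fork cheeks 48 mm over all. In this frame the mounting plate ends at about x = -3 mm (it is square to the tube), so the upper outer tread (x > 15 mm) is open from above.
- wheel (a joint): Turn of the wheel (black tyre, 100 mm diameter, 32 mm wide, 12 mm clear of the bench), rad, endless; grows when the outer tread (x > 0 in the axle's frame) goes down. Brake off: free, under 0.5 N at the tread. Brake locked: held beyond 25 N at the tread, bar a creep of some 0.01 rad. The tyre hardly gives.
- dab (a point): Dab of yellow paint on the tyre, on the tread's circle, 50 mm from the wheel's centre; turns with the wheel.
- brake (a joint): Angle of the red brake pedal, rad: 0 = released, sloping 13 degrees up outward; 0.61 = down on its stop, locked, sloping 22 degrees down. Turns on a pin along the axle frame's y at x = -79, z = +42 mm there; sticks out to -x. Sprung: the push on the pad grows to 11 to 17 N, past 0.45 it snaps over to 0.61 and stays; lifted at the lip with 5 to 10 N it comes back over 0.45 and springs up to 0.
- pedal_pad (a point): Middle of the pedal's top face, 47 mm from the pin: red plate 36 mm long, 44 mm wide, 5 mm thick with a black rubber grip. Moves with the pedal; its frame is the axle's at brake = 0 and turns with the pedal.
- pedal_lip (a point): Underside of the pedal's rolled outer lip, 66 mm from the pin: a bar 9 mm thick, 44 mm wide across the pedal's end. 114 mm above the bench when released, 75 mm when locked; the bench below it is clear.
- spanner: Loose steel spanner, 190 mm long, 8 mm thick, lying flat on the bench in front of the wheel; origin under its middle, x along it. Leave it.
- spirit_lamp: Small glass spirit lamp with a brass cap, unlit, 56 mm in diameter and 81 mm high, standing beyond the beam's end near the castor; origin under its middle. Leave it.
- spare_castor: Loose second castor without a brake, standing upside down on its plate, 124 mm high, by the empty end of the beam; origin under the plate's middle. Leave it.
- grease_tin: Red tin with a steel lid, 82 mm in diameter, 52 mm high; origin under its middle. Leave it.
- flat_file: Flat file with a black and orange handle, 385 mm long, 30 mm high, origin under its middle, x along it towards the tip. Leave it.
- slim_file: Slim steel file without a handle, 218 mm long, 5 mm thick; origin under its middle, x along it. Leave it.
- needle_file: Thin round file, 190 mm long, 6 mm thick; origin under its middle, x along it. Leave it.
- screwdriver: Screwdriver with a dark wooden handle, 220 mm long, 26 mm high; origin under its middle, x along it towards the tip. Leave it.

How it is judged (in metres and radians):
On the way, in this order (a step that is already met when the one before it is completed fails the run):
1. the pedal is down and locked, the wheel not yet turned (value of joint brake above 0.55 rad and distance of dab from where it was at the start of the episode below 0.012 m), for 0.3 s.
2. with the brake locked, the fingers bear on the outer tread with a steady 10 N or so (7.5 to 13 N) and the wheel stays put (value of joint brake above 0.55 rad and contact force between the fingers and wheel between 7.5 and 13 N and velocity of joint wheel between -0.1 and 0.1 rad/s and x of the grasp point in the frame of axle above 0.015 m and z of the grasp point in the frame of axle above 0.01 m), for 0.5 s.
3. the pedal has been flicked up and is released, the wheel still where it was (value of joint brake below 0.08 rad and distance of dab from where it was at the start of the episode below 0.016 m), for 0.2 s.
4. with the brake off, the wheel has been rolled through an eighth of a turn (0.6 rad or more) (value of joint brake below 0.08 rad and distance of dab from where it was at the start of the episode above 0.03 m).
At the end, for the whole second after the job is handed in: The pedal is up (brake below 0.08 rad), the wheel is at rest (below 0.05 rad/s), the spirit lamp is upright and every loose thing is within 30 mm of where it lay (value of joint brake below 0.08 rad and velocity of joint wheel between -0.05 and 0.05 rad/s and angle between spirit_lamp's own z axis and vertical below 0.3 rad and distance of each of spirit_lamp, spanner, spare_castor, grease_tin, flat_file, slim_file, needle_file, screwdriver from where it was at the start of the episode below 0.03 m); the robot touches nothing.
It fails at once if the pedal pushed or lifted with more than 25 N (contact force between any of the arm, the fingers and brake above 25 N).
It fails at once if the wheel pushed with more than 25 N (contact force between any of the arm, the fingers and wheel above 25 N).
It fails at once if a bystander shifted by more than 30 mm, or the spirit lamp tipped (distance of any of spirit_lamp, spanner, spare_castor, grease_tin, flat_file, slim_file, needle_file, screwdriver from where it was at the start of the episode above 0.03 m or angle between spirit_lamp's own z axis and vertical above 0.3 rad).
It also fails if it takes over 72 s, if anything falls off the work surface, if the arm or the gripper's body presses on something with over 40 N, if the wrist force passes 120 N, or if a joint passes its speed limit or range.

## Working session

There is one attempt and no reset: what is moved stays moved. The work goes in short steps, Python scripts to look and compute and a shell command to move; the robot and the scene stay as the last step left them, time stands still between calls to the robot, and variables do not carry over. Pictures are saved under pics/ and viewed, at most 10 in all, crops included, and the job is handed in when it is done.

```bash
mkdir -p pics; ls
python3 - <<'E'
from bench import status, eyes, r
import cv2, pickle
d={}
for n in("scene","top"):
    s=eyes.snapshot(n); d[n]=s; cv2.imwrite(f"pics/{n}0.png",s["img"][:,:,::-1])
    print(n,s["mtx"].round(1).tolist(),s["R"].round(3).tolist(),s["t"].round(1).tolist())
pickle.dump(d,open("d0.pkl","wb"))
s=status.sense();print(s)
E
```

```text
pics
scene [[424.3, 0.0, 319.5], [0.0, 424.3, 195.2], [0.0, 0.0, 1.0]] [[0.855, 0.518, 0.017], [0.436, -0.7, -0.565], [-0.281, 0.49, -0.825]] [-442.5, -257.8, 1761.8]
top [[471.7, 0.0, 316.3], [0.0, 471.7, 204.6], [0.0, 0.0, 1.0]] [[0.008, -1.0, 0.017], [-0.994, -0.01, -0.112], [0.112, -0.016, -0.994]] [-110.3, 587.0, 1498.3]
{'time': 0.1, 'joint_pos': array([-7.73166088e+01,  7.51117745e+00,  8.53229884e+01, -1.28095745e-03,
        8.72619126e+01, -4.89357142e+00]), 'qd': array([-0.00694491, -0.06070775, -0.15868426, -0.02468051,  0.06160281,
       -0.05302966]), 'joint_efforts': array([ 1.30421246e-03, -5.70949781e+01, -5.01943481e+01, -7.01509089e-05,
        8.09843157e-03,  6.85764985e-05]), 'tool_pos': array([ 181.09101093, -571.49876274,  230.34569299]), 'tcp_rot': array([-1.79904163e+02, -6.92125964e-03,  1.75770191e+01]), 'ft_force': array([ 0.02733453,  0.88838713, -0.67404869]), 'wrist_torque': array([-0.01679384, -0.00615635, -0.01186467]), 'grip_force': 0.0, 'finger_gap': 85.48647516513559}
```

View pics/scene0.png

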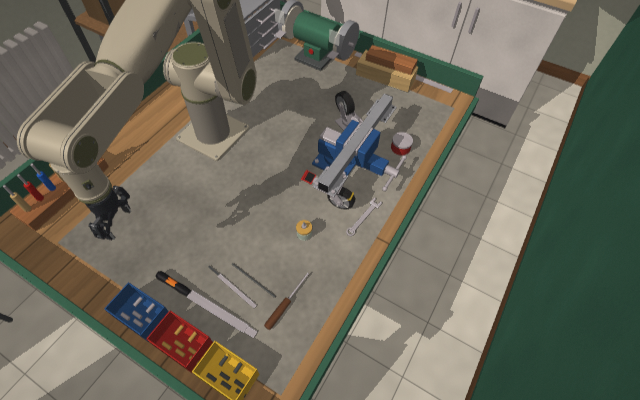

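View pics/top0.png

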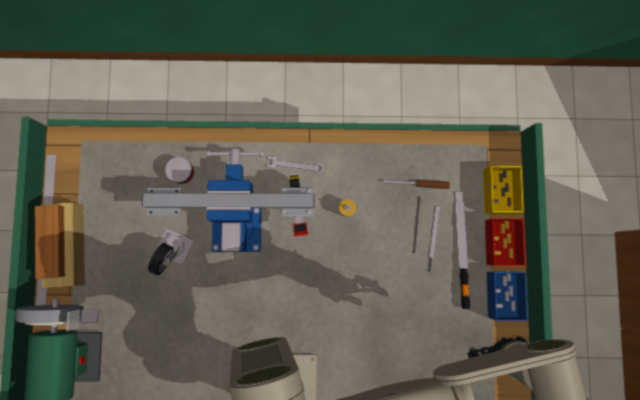

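The scene shows the beam with the braked castor end near (340,190), pedal red at (310,177), lamp at (304,229). In the top view, the tube runs along row 200 (cols 143–314), with the pedal at (300,229) and the tyre at (294,182).

Run:
```python
import pickle,cv2,numpy as np
d=pickle.load(open("d0.pkl","rb"))
a=cv2.resize(d["top"]["img"][150:250,255:365],None,fx=5,fy=5,interpolation=cv2.INTER_CUBIC)
b=cv2.resize(d["scene"]["img"][140:240,285:385],None,fx=5,fy=5,interpolation=cv2.INTER_CUBIC)
cv2.imwrite("pics/cropT.png",a[:,:,::-1]);cv2.imwrite("pics/cropS.png",b[:,:,::-1])
```

```text
(no output)
```

View pics/cropT.png

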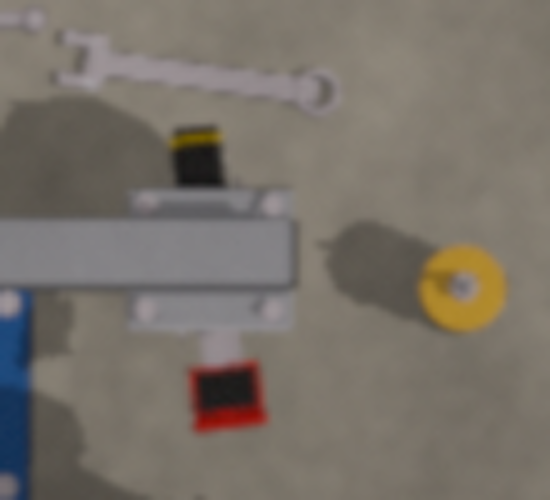

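View pics/cropS.png

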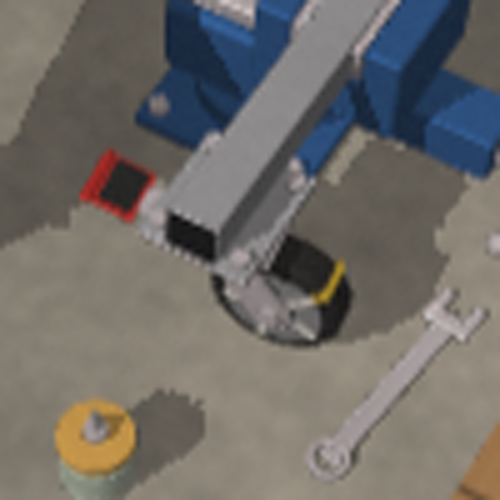

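The top crop shows the tube end corners at (295,218)/(293,288), plate corners (130,190),(292,186),(130,330),(292,330), the pedal's outer corners (195,430),(266,420), and the tyre front (175,128)–(220,130). The scene crop has the lamp top at (95,430), the yellow dab on the upper outer tread at (338,285), and the spanner well beyond the wheel.

```bash
cat > h.py <<'E'
import pickle,numpy as np
from scipy.optimize import least_squares
d=pickle.load(open("d0.pkl","rb"))
def T(u,v): return ((u+.5)/5-.5+255,(v+.5)/5-.5+150)
def S(u,v): return ((u+.5)/5-.5+285,(v+.5)/5-.5+140)
def back(cam,p,z):
    c=d[cam];ray=c["R"].T@np.linalg.inv(c["mtx"])@[p[0],p[1],1];o=-c["R"].T@c["t"]
    return o+ray*(z-o[2])/ray[2]
def proj(cam,X):
    c=d[cam];q=c["mtx"]@(c["R"]@X+c["t"]);return q[:2]/q[2]
def rz(a): c,s=np.cos(a),np.sin(a); return np.array([[c,-s,0],[s,c,0],[0,0,1]])
E
python3 - <<'E'
from h import *
P=lambda n,*a:print(n,back(*a).round(1))
for n,u,v,z in[("tubeA",295,218,180),("tubeB",293,288,180),("pl1",130,190,140),("pl2",292,186,140),("pl3",130,330,140),("pl4",292,330,140),("lipL",195,430,120),("lipR",266,420,120),("padInL",190,370,113),("padInR",258,362,113),("rubber",227,391,119),("tyL",175,128,75),("tyR",220,130,75),("yelL",170,148,93),("yelR",220,142,93),("lamp",462,285,75),("spanR",320,90,4),("spanL",85,60,4)]:
    P(n,"top",T(u,v),z)
P("farA","top",(143,193.5),180);P("farB","top",(143,207.5),180)
P("s lamp","scene",S(97,425),75);P("s lipouter","scene",S(83,195),120);P("s lip other","scene",S(130,220),120);P("s rubber","scene",S(125,183),119)
P("s spanner","scene",S(330,458),4)
E
```

```text
tubeA [605.2 -94.6 180. ]
tubeB [563.7 -93.8 180. ]
pl1 [626.8   5.1 140. ]
pl2 [630.3 -93.1 140. ]
pl3 [541.7   3.7 140. ]
pl4 [542.6 -93.8 140. ]
lipL [482.8 -35.5 120. ]
lipR [489.2 -78.6 120. ]
padInL [519.8 -31.8 113. ]
padInR [525.1 -73.4 113. ]
rubber [506.8 -54.7 119. ]
tyL [676.7 -18.9  75. ]
tyR [675.7 -47.5  75. ]
yelL [660.7 -16.7  93. ]
yelR [664.9 -48.   93. ]
lamp [ 578.  -201.7   75. ]
spanR [ 716.  -112.4    4. ]
spanL [734.6  44.8   4. ]
farA [599.3 404.6 180. ]
farB [558.1 402.6 180. ]
s lamp [ 581.3 -208.4   75. ]
s lipouter [487.6 -78.  120. ]
s lip other [527. -79. 120.]
s rubber [506.6 -52.9 119. ]
s spanner [ 713.  -109.5    4. ]
```

```bash
cat > g.py <<'E'
import numpy as np
from scipy.spatial.transform import Rotation as Ro
from bench import status
PHI=7.4; A=np.array([629.1,-38.6,62.]); F=Ro.from_euler('z',PHI,degrees=True)
def go(p,tilt=0,n=1):
    "axle-frame TCP target (mm), tilt deg outward (tool z towards +x) -> shift cm, rotvec"
    s=status.sense(); R0=Ro.from_euler('xyz',s["tcp_rot"],degrees=True)
    X=A+F.apply(p); Rt=F*Ro.from_euler('x',180,degrees=True)*Ro.from_euler('y',tilt,degrees=True)
    print("now axle",F.inv().apply(s["tool_pos"]-A).round(1),"rpy",s["tcp_rot"].round(1),"f axle",F.inv().apply(s["ft_force"]).round(2),"t",s["time"])
    print("shift",(R0.inv().apply(X-s["tool_pos"])/10).round(2),"rot",(R0.inv()*Rt).as_rotvec().round(3))
E
python3 - <<'E'
from g import *
go([-128,0,75])
E
```

```text
now axle [-512.9 -470.8  168.3] rpy [-179.9   -0.    17.6] f axle [ 0.14  0.88 -0.67] t 0.1
shift [ 46.2  -39.52   9.41] rot [-0.002  0.     0.178]
```

```bash
python3 -m handwheel '{"series":[[[4.6,-4,0,0,0,0.05,0],[9.2,-7.9,1,0,0,0.1,0],[13.9,-11.9,2,0,0,0.178,0],[18.5,-15.8,3,0,0,0.178,0],[23,-19.8,4,0,0,0.178,0],[27.7,-23.7,5,0,0,0.178,0],[32.3,-27.7,6,0,0,0.178,0],[37,-31.6,6.5,0,0,0.178,0],[41.6,-35.6,7,0,0,0.178,0],[46.2,-39.5,7.5,0,0,0.178,0],[46.2,-39.5,7.5,0,0,0.178,0],[46.2,-39.5,7.5,0,0,0.178,0]]]}' 40
python3 - <<'E'
from g import *
from bench import eyes
import cv2
go([-128,0,58])
for n in("scene","top"):
    s=eyes.snapshot(n)["img"]
    c=s[130:230,260:380] if n=="scene" else s[150:250,240:360]
    cv2.imwrite(f"pics/{n}1.png",cv2.resize(c,None,fx=5,fy=5,interpolation=cv2.INTER_CUBIC)[:,:,::-1])
E
```

```text
time: 1.6
tool_pos: [501.9, -55.7, 155.8]
tcp_rot: [180.0, 0.1, 7.5]
ft_force: [-0.7, -0.4, -0.0]
finger_gap: 0.0
grip_force: 0.0
now axle [-128.3   -0.6   93.8] rpy [1.8e+02 1.0e-01 7.5e+00] f axle [-0.78 -0.27 -0.  ] t 1.6
shift [ 0.04 -0.06  3.58] rot [0.    0.001 0.001]
```

View pics/scene1.png

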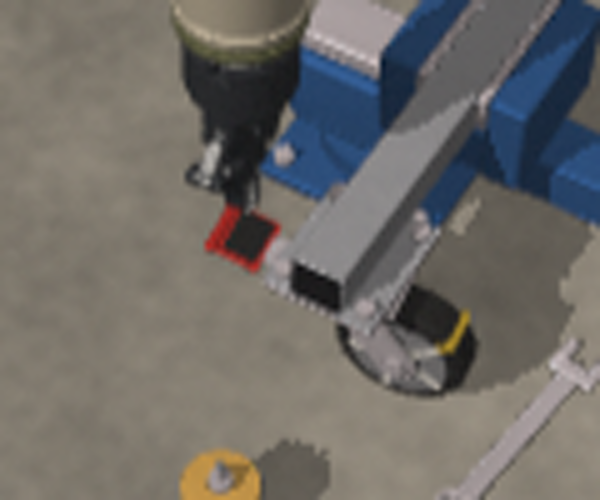

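The image shows the closed fingertips just above the red pedal (tip at (240,205), pedal at (243,240)), consistent with the 41 mm of height left. I'll descend.

```bash
python3 -m handwheel '{"series":[[[0,0,1.5,0,0,0,0],[0,0,2.8,0,0,0,0],[0,0,3.6,0,0,0,0],[0,0,3.9,0,0,0,0],[0,0,4.2,0,0,0,0],[0,0,4.5,0,0,0,0],[0,0,4.7,0,0,0,0],[0,0,4.7,0,0,0,0]]]}'
```

```text
time: 2.7
tool_pos: [502.4, -56.0, 109.4]
tcp_rot: [180.0, -0.0, 7.4]
ft_force: [-1.4, -0.4, 2.9]
finger_gap: 0.2
grip_force: 1.3
```

```bash
python3 -m handwheel '{"series":[[[0,0,0.2,0,0,0,0],[0,0,0.4,0,0,0,0],[0,0,0.6,0,0,0,0],[0,0,0.6,0,0,0,0]]]}'
```

```text
time: 3.2
tool_pos: [502.3, -56.0, 103.7]
tcp_rot: [180.0, 0.0, 7.4]
ft_force: [-5.0, 0.3, 8.5]
finger_gap: 0.2
grip_force: 4.5
```

```bash
python3 -m handwheel '{"series":[[[0,0,0.2,0,0,0,0],[0,0,0.4,0,0,0,0],[0,0,0.6,0,0,0,0],[0,0,0.6,0,0,0,0]]]}'
```

```text
time: 3.7
tool_pos: [502.6, -55.9, 97.3]
tcp_rot: [180.0, -0.0, 7.4]
ft_force: [-1.3, -0.8, 2.6]
finger_gap: 0.1
grip_force: 1.4
```

```bash
python3 -m handwheel '{"series":[[[0,0,0.15,0,0,0,0],[0,0,0.3,0,0,0,0],[0,0,0.3,0,0,0,0]]]}'
```

```text
time: 4.08
tool_pos: [501.9, -55.7, 93.7]
tcp_rot: [-180.0, 0.1, 7.4]
ft_force: [1.1, -0.1, -0.6]
finger_gap: 0.1
grip_force: 0.0
```

```bash
python3 -m handwheel '{"series":[[[0,0,-4,0,0,0,0],[0,0,-9,0,0,0,0],[0,0,-13,0,0,0,0],[4,0,-14,0,0,0,0],[8,0,-14,0,0,0,0],[12,0,-14,0,0,0,0],[16,0,-13,0,0,0,0],[16,0,-11,0,0,0,0],[16,0,-11,0,0,0,0]]]}'
python3 - <<'E'
from g import *
from bench import eyes
import cv2
go([32,0,48])
s=eyes.snapshot("scene")["img"][130:230,260:380]
cv2.imwrite("pics/scene2.png",cv2.resize(s,None,fx=5,fy=5,interpolation=cv2.INTER_CUBIC)[:,:,::-1])
E
```

```text
time: 5.2
tool_pos: [659.0, -35.1, 200.8]
tcp_rot: [-179.9, 0.3, 7.4]
ft_force: [-0.0, -0.8, 0.3]
finger_gap: 0.1
grip_force: 0.0
now axle [ 30.1  -0.4 138.8] rpy [-179.9    0.3    7.4] f axle [-0.15 -0.78  0.25] t 5.2
shift [ 0.24 -0.03  9.08] rot [-0.001  0.006 -0.   ]
```

View pics/scene2.png

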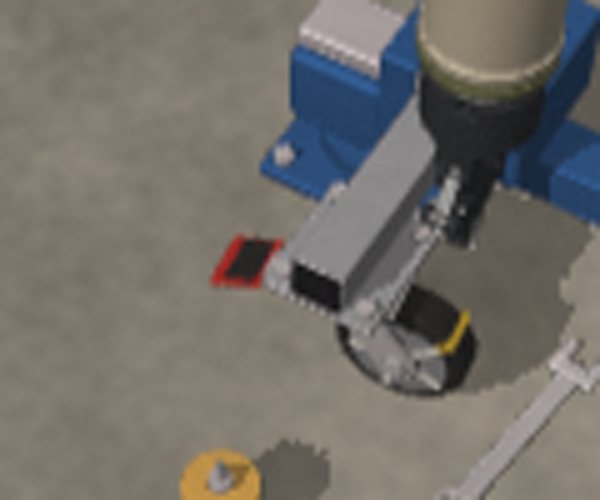

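The pedal stayed down (now flatter and lower at (247,262)), and the dab hasn't moved at (455,335). Now the tread.

```bash
python3 -m handwheel '{"series":[[[0.2,0,4,0,0,0,0],[0.2,0,7.5,0,0,0,0],[0.2,0,8.6,0,0,0,0],[0.2,0,8.8,0,0,0,0],[0.2,0,8.8,0,0,0,0]]]}'
```

```text
time: 5.88
tool_pos: [664.1, -35.3, 118.6]
tcp_rot: [180.0, -0.2, 7.4]
ft_force: [0.0, -0.8, 0.7]
finger_gap: -0.0
grip_force: 0.0
```

```bash
python3 -m handwheel '{"series":[[[0,0,0.06,0,0,0,0],[0,0,0.1,0,0,0,0],[0,0,0.1,0,0,0,0]]]}'
```

```text
time: 6.25
tool_pos: [663.2, -35.1, 115.6]
tcp_rot: [180.0, -0.0, 7.4]
ft_force: [-0.2, -0.0, -0.1]
finger_gap: -0.2
grip_force: 0.0
```

```bash
python3 -m handwheel '{"series":[[[0,0,0.2,0,0,0,0],[0,0,0.4,0,0,0,0],[0,0,0.5,0,0,0,0],[0,0,0.5,0,0,0,0],[0,0,0.5,0,0,0,0]]]}'
```

```text
time: 6.88
tool_pos: [663.0, -35.1, 110.3]
tcp_rot: [180.0, -0.0, 7.4]
ft_force: [-0.7, 0.4, 1.0]
finger_gap: -0.0
grip_force: 0.0
```

```bash
python3 -m handwheel '{"series":[[[0,0,0.05,0,0,0,0],[0,0,0.1,0,0,0,0],[0,0,0.1,0,0,0,0],[0,0,0.1,0,0,0,0]]]}'
```

```text
time: 7.38
tool_pos: [663.0, -35.1, 109.3]
tcp_rot: [-180.0, 0.0, 7.4]
ft_force: [-0.0, 0.6, -0.5]
finger_gap: 0.3
grip_force: 0.0
```

```bash
python3 -m handwheel '{"series":[[[0,0,0.05,0,0,0,0],[0,0,0.1,0,0,0,0],[0,0,0.1,0,0,0,0],[0,0,0.1,0,0,0,0]]]}'
```

```text
time: 7.88
tool_pos: [663.0, -35.1, 108.3]
tcp_rot: [-180.0, 0.0, 7.4]
ft_force: [0.4, -0.1, -0.6]
finger_gap: 0.1
grip_force: 0.0
```

```bash
python3 -m handwheel '{"series":[[[0,0,0.05,0,0,0,0],[0,0,0.1,0,0,0,0],[0,0,0.1,0,0,0,0],[0,0,0.1,0,0,0,0]]]}'
```

```text
time: 8.38
tool_pos: [663.0, -35.1, 107.3]
tcp_rot: [180.0, -0.0, 7.4]
ft_force: [0.2, -0.1, 0.5]
finger_gap: -0.1
grip_force: 0.0
```

```bash
python3 -m handwheel '{"series":[[[0,0,0.03,0,0,0,0],[0,0,0.06,0,0,0,0],[0,0,0.06,0,0,0,0],[0,0,0.06,0,0,0,0]]]}'
```

```text
time: 8.88
tool_pos: [663.0, -35.1, 106.7]
tcp_rot: [180.0, 0.0, 7.4]
ft_force: [0.4, 0.2, -0.0]
finger_gap: -0.0
grip_force: 0.0
```

```bash
python3 -m handwheel '{"series":[[[0,0,0.05,0,0,0,0],[0,0,0.1,0,0,0,0],[0,0,0.1,0,0,0,0],[0,0,0.1,0,0,0,0]]]}'|sed -n '2p;4p'
```

```text
tool_pos: [663.0, -35.1, 105.7]
ft_force: [0.2, 0.1, -0.4]
```

```bash
python3 -m handwheel '{"series":[[[0,0,0.05,0,0,0,0],[0,0,0.1,0,0,0,0],[0,0,0.1,0,0,0,0],[0,0,0.1,0,0,0,0]]]}'|sed -n '2p;4p'
```

```text
tool_pos: [663.0, -35.1, 104.7]
ft_force: [-0.3, 0.3, -0.0]
```

```bash
python3 -m handwheel '{"series":[[[0,0,0.05,0,0,0,0],[0,0,0.05,0,0,0,0],[0,0,0.05,0,0,0,0]]]}'|sed -n '2p;4p'
```

```text
tool_pos: [663.1, -35.1, 104.3]
ft_force: [-0.5, -0.5, 0.4]
```

```bash
python3 -m handwheel '{"series":[[[0,0,0.05,0,0,0,0],[0,0,0.1,0,0,0,0],[0,0,0.1,0,0,0,0],[0,0,0.1,0,0,0,0]]]}'|sed -n '2p;4p'
```

```text
tool_pos: [663.4, -35.1, 103.8]
ft_force: [-0.9, 0.4, 5.3]
```

```bash
python3 -m handwheel '{"series":[[[0,0,0.05,0,0,0,0],[0,0,0.05,0,0,0,0],[0,0,0.05,0,0,0,0]]]}'|sed -n '2p;4p'
```

```text
tool_pos: [663.6, -35.1, 103.7]
ft_force: [-0.3, 1.3, 5.7]
```

```bash
python3 -m handwheel '{"series":[[[0,0,0.05,0,0,0,0],[0,0,0.05,0,0,0,0],[0,0,0.05,0,0,0,0]]]}'|sed -n '2p;4p'
```

```text
tool_pos: [663.8, -35.1, 103.5]
ft_force: [-0.4, 0.0, 7.7]
```

```bash
python3 -m handwheel '{"series":[[[0,0,0.03,0,0,0,0],[0,0,0.05,0,0,0,0],[0,0,0.05,0,0,0,0]]]}'|sed -n '2p;4p'
```

```text
tool_pos: [664.1, -35.2, 103.3]
ft_force: [-1.0, 0.5, 8.5]
```

```bash
python3 -m handwheel '{"series":[[[0,0,0,0,0,0,0],[0,0,0,0,0,0,0]]]}'|sed -n '2p;4p'
```

```text
tool_pos: [664.0, -35.1, 103.3]
ft_force: [-0.4, -0.4, 9.2]
```

```bash
python3 -m handwheel '{"series":[[[0,0,0,0,0,0,0],[0,0,0,0,0,0,0]]]}'|sed -n '2p;4p'
```

```text
tool_pos: [664.1, -35.1, 103.3]
ft_force: [-0.1, 0.8, 8.8]
```

Steady near 9 N; I'll add a touch and hold for a second.

```bash
python3 -m handwheel '{"series":[[[0,0,0.03,0,0,0,0],[0,0,0.03,0,0,0,0],[0,0,0.03,0,0,0,0],[0,0,0.03,0,0,0,0]]]}'|sed -n '2p;4p'
```

```text
tool_pos: [664.2, -35.1, 103.2]
ft_force: [-1.2, 0.5, 9.4]
```

```bash
python3 -m handwheel '{"series":[[[0,0,0,0,0,0,0],[0,0,0,0,0,0,0],[0,0,0,0,0,0,0],[0,0,0,0,0,0,0],[0,0,0,0,0,0,0],[0,0,0,0,0,0,0],[0,0,0,0,0,0,0],[0,0,0,0,0,0,0]]]}'|sed -n '2p;4p'
```

```text
tool_pos: [664.2, -35.1, 103.2]
ft_force: [-1.4, 0.2, 10.9]
```

```bash
python3 -m handwheel '{"series":[[[0,0,-4,0,0,0,0],[0,0,-9,0,0,0,0],[-1,0,-12,0,0,0,0],[-6,0,-12,0,0,0,0],[-12,0,-12,0,0,0,0],[-18,0,-12,0,0.17,0,0],[-23,0,-12,0,0.34,0,0],[-25,0,-11,0,0.51,0,0],[-25,0,-9,0,0.68,0,0],[-25,0,-7,0,0.86,0,0],[-25,0,-5,0,0.86,0,0],[-25,0,-5,0,0.86,0,0]]]}'
python3 - <<'E'
from g import *
from bench import status
go([-200,0,-10],50)
print(status.sense()["joint_pos"].round(1))
E
```

```text
time: 15.38
tool_pos: [473.9, -110.6, 214.4]
tcp_rot: [-177.8, -45.6, 7.4]
ft_force: [-0.1, 0.4, -0.3]
finger_gap: 0.3
grip_force: 0.0
now axle [-163.2  -51.5  152.4] rpy [-177.8  -45.6    7.4] f axle [-0.03  0.43 -0.32] t 15.375
shift [-14.18  -4.81   8.92] rot [-0.038  0.077 -0.002]
[-47.  -51.1 143.1  41.3  65.9  24.8]
```

```bash
cat >> g.py <<'E'
def side(p,tilt=55,yaw=90):
    s=status.sense(); R0=Ro.from_euler('xyz',s["tcp_rot"],degrees=True)
    X=A+F.apply(p); Rt=F*Ro.from_euler('x',180,degrees=True)*Ro.from_euler('z',-yaw,degrees=True)*Ro.from_euler('y',tilt,degrees=True)
    print("now axle",F.inv().apply(s["tool_pos"]-A).round(1),"tool z in axle",F.inv().apply(R0.apply([0,0,1])).round(3),"x",F.inv().apply(R0.apply([1,0,0])).round(3),"f",F.inv().apply(s["ft_force"]).round(1),"q",s["joint_pos"].round(1),"t",s["time"])
    print("shift",(R0.inv().apply(X-s["tool_pos"])/10).round(2),"rot",(R0.inv()*Rt).as_rotvec().round(3))
E
python3 - <<'E'
from g import *
side([-190,-9,120]); go([-190,-9,120],0)
E
```

```text
now axle [-163.2  -51.5  152.4] tool z in axle [ 0.714  0.038 -0.699] x [ 0.7   -0.     0.715] f [-0.   0.4 -0.3] q [-47.  -51.1 143.1  41.3  65.9  24.8] t 15.375
shift [-4.19 -4.23  0.51] rot [ 1.175  0.109 -1.003]
now axle [-163.2  -51.5  152.4] rpy [-177.8  -45.6    7.4] f axle [-0.03  0.43 -0.32] t 15.375
shift [-4.19 -4.23  0.51] rot [-0.036 -0.796  0.015]
```

```bash
python3 -m handwheel '{"series":[[[-1,-1,0,0,-0.16,0,0],[-2,-2,0,0,-0.32,0,0],[-3,-3,0,0,-0.48,0,0],[-4.2,-4.2,0.5,0,-0.64,0,0],[-4.2,-4.2,0.5,0,-0.8,0,0],[-4.2,-4.2,0.5,0,-0.8,0,0],[-4.2,-4.2,0.5,0,-0.8,0,0]]]}' >/dev/null
python3 - <<'E'
from g import *
side([-190,-9,120],0);side([-190,-9,120])
E
```

```text
now axle [-190.5   -7.2  118.8] tool z in axle [-0.007  0.028 -1.   ] x [ 1.     0.03  -0.006] f [ 0.1 -0.2  0.3] q [-16.7 -14.5 111.7   1.3  83.8  64. ] t 16.25
shift [ 0.05  0.17 -0.13] rot [-0.027 -0.017 -1.541]
now axle [-190.5   -7.2  118.8] tool z in axle [-0.007  0.028 -1.   ] x [ 1.     0.03  -0.006] f [ 0.1 -0.2  0.3] q [-16.7 -14.5 111.7   1.3  83.8  64. ] t 16.25
shift [ 0.05  0.17 -0.13] rot [ 0.709  0.74  -1.422]
```

```bash
python3 -m handwheel '{"series":[[[0,0,0,0.07,0.074,-0.142,0],[0,0,0,0.142,0.148,-0.284,0],[0,0,0,0.213,0.222,-0.427,0],[0,0,0,0.284,0.296,-0.569,0],[0,0,0,0.355,0.37,-0.711,0],[0,0,0,0.425,0.444,-0.853,0],[0,0,0,0.496,0.518,-0.995,0],[0,0,0,0.567,0.592,-1.138,0],[0,0,0,0.638,0.666,-1.28,0],[0,0,0,0.709,0.74,-1.422,0],[0,0,0,0.709,0.74,-1.422,0],[0,0,0,0.709,0.74,-1.422,0]]]}' >/dev/null
python3 - <<'E'
from g import *
side([-190,-9,-14])
E
```

```text
now axle [-190.3   -7.9  120.2] tool z in axle [ 0.003  0.817 -0.577] x [0.003 0.577 0.817] f [-0.7 -0.6  0.8] q [-42.3  18.4  94.9  34.4 110.  -50.6] t 17.75
shift [-11.03   0.04   7.65] rot [ 0.003  0.004 -0.003]
```

```bash
python3 -m handwheel '{"series":[[[-3,0,2.1,0,0,0,0],[-6,0,4.2,0,0,0,0],[-9,0,6.2,0,0,0,0],[-11,0,7.65,0,0,0,0],[-11,0,7.65,0,0,0,0],[-11,0,7.65,0,0,0,0]]]}'
python3 - <<'E'
from g import *
from bench import eyes
import cv2
side([-138,-9,-14])
s=eyes.snapshot("scene")["img"][130:230,260:380]
cv2.imwrite("pics/scene3.png",cv2.resize(s,None,fx=5,fy=5,interpolation=cv2.INTER_CUBIC)[:,:,::-1])
E
```

```text
time: 18.5
tool_pos: [442.0, -71.7, 49.0]
tcp_rot: [179.9, -54.8, 97.4]
ft_force: [-0.5, -0.5, -0.2]
finger_gap: 0.2
grip_force: 0.0
now axle [-189.8   -8.7  -13. ] tool z in axle [ 0.001  0.817 -0.576] x [0.    0.576 0.817] f [-0.6 -0.4 -0.2] q [-42.3  31.1  94.9  32.5  99.5 -57.9] t 18.5
shift [-0.09  5.18  0.04] rot [ 0.001  0.003 -0.   ]
```

View pics/scene3.png

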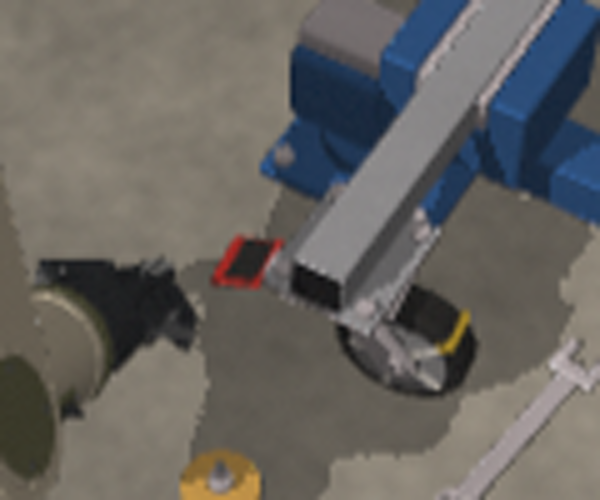

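The finger's now low outside the pedal (fingertip around (185,320), pedal lip at (225,270), still locked). The dab hasn't moved, and the lamp is clear. Moving in under the lip.

```bash
python3 -m handwheel '{"series":[[[0,0.8,0,0,0,0,0],[0,1.8,0,0,0,0,0],[0,2.8,0,0,0,0,0],[0,3,0,0,0,0,0],[0,3,0,0,0,0,0]]]}'|sed -n '2p;4p'
```

```text
tool_pos: [471.0, -67.1, 47.0]
ft_force: [-0.4, 0.1, 0.3]
```

```bash
python3 -m handwheel '{"series":[[[0,0.5,0,0,0,0,0],[0,1,0,0,0,0,0],[0,1.5,0,0,0,0,0],[0,2.1,0,0,0,0,0],[0,2.1,0,0,0,0,0]]]}'|sed -n '2p;4p'
```

```text
tool_pos: [492.2, -64.5, 47.2]
ft_force: [-0.8, 0.5, 0.0]
```

```bash
python3 -m handwheel '{"series":[[[0.16,0,-0.12,0,0,0,0],[0.33,0,-0.23,0,0,0,0],[0.49,0,-0.35,0,0,0,0],[0.49,0,-0.35,0,0,0,0]]]}'|sed -n '2p;4p'
```

```text
tool_pos: [491.8, -64.7, 53.1]
ft_force: [0.4, -1.0, -1.9]
```

```bash
python3 -m handwheel '{"series":[[[0.12,0,-0.09,0,0,0,0],[0.24,0,-0.17,0,0,0,0],[0.33,0,-0.23,0,0,0,0],[0.33,0,-0.23,0,0,0,0]]]}'|sed -n '2p;4p'
```

```text
tool_pos: [492.0, -64.8, 57.4]
ft_force: [-1.7, -2.8, -0.8]
```

```bash
python3 -m handwheel '{"series":[[[0.12,0,-0.09,0,0,0,0],[0.24,0,-0.17,0,0,0,0],[0.33,0,-0.23,0,0,0,0],[0.33,0,-0.23,0,0,0,0]]]}'|sed -n '2p;4p'
```

```text
tool_pos: [492.0, -64.3, 61.5]
ft_force: [0.2, -1.2, -1.0]
```

Run:
```python
from g import *
from bench import eyes
import cv2
side([-190,-9,0])
s=eyes.snapshot("scene")["img"][140:220,275:375]
cv2.imwrite("pics/scene4.png",cv2.resize(s,None,fx=7,fy=7,interpolation=cv2.INTER_CUBIC)[:,:,::-1])
```

```text
now axle [-139.3   -7.9   -0.5] tool z in axle [-0.     0.819 -0.574] x [0.    0.574 0.819] f [ 0.  -1.2 -1. ] q [-38.8  34.3  88.5  35.2 100.7 -53.7] t 21.3
shift [-0.03 -5.07 -0.12] rot [-0.     0.001 -0.   ]
```

View pics/scene4.png

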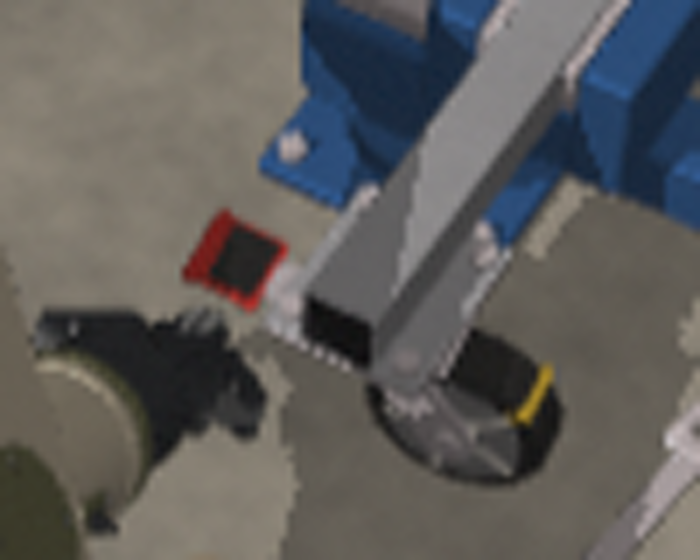

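The pedal is back at its released outline (corners map to the same pixels as at the start) and the dab is unmoved. Withdrawing outward and up.

```bash
python3 -m handwheel '{"series":[[[-0.4,-1,0.28,0,0,0,0],[-0.4,-3,0.28,0,0,0,0],[-0.4,-6,0.28,0,0,0,0],[-0.4,-8,0.28,0,0,0,0],[3.6,-8,-2.5,0,0,0,0],[8,-8,-5.6,0,0,0,0],[12.3,-8,-8.6,0,0,0,0],[12.3,-8,-8.6,0,0,0,0],[12.3,-8,-8.6,0,0,0,0]]]}'|sed -n '2p;4p'
python3 - <<'E'
from g import *
go([-215,0,148])
E
```

```text
tool_pos: [412.1, -74.5, 210.7]
ft_force: [0.0, -0.2, -0.6]
now axle [-219.8   -7.7  148.7] rpy [-179.9  -54.9   97.3] f axle [ 0.   -0.19 -0.55] t 22.475
shift [0.39 0.48 0.67] rot [-0.749 -0.747  1.437]
```

```bash
python3 -m handwheel '{"series":[[[0,0,0,-0.073,-0.073,0.14,0],[0,0.5,0,-0.147,-0.147,0.282,0],[0,0.5,0,-0.22,-0.22,0.423,0],[0,0.5,0,-0.294,-0.293,0.564,0],[0,0.5,0,-0.367,-0.366,0.705,0],[0,0.5,0,-0.44,-0.44,0.846,0],[0,0.5,0,-0.514,-0.513,0.987,0],[0,0.5,0,-0.587,-0.586,1.128,0],[0,0.5,0,-0.661,-0.66,1.269,0],[0,0.5,0,-0.749,-0.747,1.437,0],[0,0.5,0,-0.749,-0.747,1.437,0],[0,0.5,0,-0.749,-0.747,1.437,0]]]}'|sed -n '2,4p'
python3 - <<'E'
from g import *
go([28,0,148])
E
```

```text
tool_pos: [416.9, -73.5, 209.8]
tcp_rot: [-179.9, 0.1, 7.7]
ft_force: [0.6, -0.5, 0.1]
now axle [-214.9   -7.3  147.8] rpy [-1.799e+02  1.000e-01  7.700e+00] f axle [ 0.55 -0.59  0.14] t 23.975
shift [24.29 -0.61 -0.05] rot [-0.002  0.001  0.005]
```

```bash
python3 -m handwheel '{"series":[[[5,-0.2,-0.5,0,0,0,0],[10,-0.4,-0.5,0,0,0,0],[15,-0.6,-0.5,0,0,0,0],[20,-0.6,-0.5,0,0,0,0],[24.3,-0.6,0,0,0,0,0],[24.3,-0.6,4,0,0,0,0],[24.3,-0.6,8,0,0,0,0],[24.3,-0.6,9.6,0,0,0,0],[24.3,-0.6,9.6,0,0,0,0],[24.3,-0.6,9.6,0,0,0,0]]]}'|sed -n '2,4p'
python3 - <<'E'
from g import *
go([27.6,0,45.3])
for th in np.radians([25,35,45,55,62,68]):
    d=49.2; p=np.array([6.5+d*np.sin(th),0,d*np.cos(th)]); print(th.round(2)); go(p)
E
```

```text
tool_pos: [659.0, -37.2, 117.8]
tcp_rot: [180.0, -0.2, 7.4]
ft_force: [0.4, 0.2, 0.6]
now axle [29.8 -2.5 55.8] rpy [180.   -0.2   7.4] f axle [0.39 0.14 0.64] t 25.225
shift [-0.22 -0.25  1.05] rot [ 0.001 -0.004  0.   ]
0.44
now axle [29.8 -2.5 55.8] rpy [180.   -0.2   7.4] f axle [0.39 0.14 0.64] t 25.225
shift [-0.25 -0.25  1.12] rot [ 0.001 -0.004  0.   ]
0.61
now axle [29.8 -2.5 55.8] rpy [180.   -0.2   7.4] f axle [0.39 0.14 0.64] t 25.225
shift [ 0.49 -0.25  1.55] rot [ 0.001 -0.004  0.   ]
0.79
now axle [29.8 -2.5 55.8] rpy [180.   -0.2   7.4] f axle [0.39 0.14 0.64] t 25.225
shift [ 1.14 -0.25  2.1 ] rot [ 0.001 -0.004  0.   ]
0.96
now axle [29.8 -2.5 55.8] rpy [180.   -0.2   7.4] f axle [0.39 0.14 0.64] t 25.225
shift [ 1.69 -0.25  2.76] rot [ 0.001 -0.004  0.   ]
1.08
now axle [29.8 -2.5 55.8] rpy [180.   -0.2   7.4] f axle [0.39 0.14 0.64] t 25.225
shift [ 2.   -0.25  3.28] rot [ 0.001 -0.004  0.   ]
1.19
now axle [29.8 -2.5 55.8] rpy [180.   -0.2   7.4] f axle [0.39 0.14 0.64] t 25.225
shift [ 2.22 -0.25  3.74] rot [ 0.001 -0.004  0.   ]
```

```bash
python3 -m handwheel '{"series":[[[-0.1,-0.2,0.3,0,0,0,0],[-0.1,-0.2,0.6,0,0,0,0],[-0.1,-0.2,0.6,0,0,0,0],[-0.1,-0.2,0.6,0,0,0,0]]]}' >/dev/null
python3 - <<'E'
from g import *
for th in np.radians([25,35,45,55,62,68]):
    d=48.5; p=np.array([6.5+d*np.sin(th),0,d*np.cos(th)]); go(p)
E
```

```text
now axle [27.8  0.3 47.6] rpy [180.   -0.    7.4] f axle [0.55 0.23 0.81] t 25.725
shift [-0.08  0.03  0.36] rot [ 0.    -0.001  0.001]
now axle [27.8  0.3 47.6] rpy [180.   -0.    7.4] f axle [0.55 0.23 0.81] t 25.725
shift [0.65 0.03 0.78] rot [ 0.    -0.001  0.001]
now axle [27.8  0.3 47.6] rpy [180.   -0.    7.4] f axle [0.55 0.23 0.81] t 25.725
shift [1.3  0.03 1.33] rot [ 0.    -0.001  0.001]
now axle [27.8  0.3 47.6] rpy [180.   -0.    7.4] f axle [0.55 0.23 0.81] t 25.725
shift [1.84 0.03 1.98] rot [ 0.    -0.001  0.001]
now axle [27.8  0.3 47.6] rpy [180.   -0.    7.4] f axle [0.55 0.23 0.81] t 25.725
shift [2.15 0.03 2.48] rot [ 0.    -0.001  0.001]
now axle [27.8  0.3 47.6] rpy [180.   -0.    7.4] f axle [0.55 0.23 0.81] t 25.725
shift [2.37 0.03 2.94] rot [ 0.    -0.001  0.001]
```

```bash
python3 -m handwheel '{"series":[[[-0.05,0,0.36,0,0,0,0],[0.15,0,0.46,0,0,0,0],[0.4,0,0.62,0,0,0,0],[0.65,0,0.78,0,0,0,0],[0.98,0,1.05,0,0,0,0],[1.3,0,1.33,0,0,0,0],[1.57,0,1.65,0,0,0,0],[1.84,0,1.98,0,0,0,0],[2,0,2.23,0,0,0,0],[2.15,0,2.48,0,0,0,0]]]}'|sed -n '2,4p'
```

```text
tool_pos: [680.5, -31.7, 86.5]
tcp_rot: [180.0, -0.3, 7.4]
ft_force: [6.2, 2.3, 5.1]
```

```bash
python3 -m handwheel '{"series":[[[0.1,0,0.2,0,0,0,0],[0.2,0,0.46,0,0,0,0],[0.2,0,0.46,0,0,0,0],[0.2,0,0.46,0,0,0,0],[0.2,0,0.46,0,0,0,0]]]}'|sed -n '2,4p'
python3 - <<'E'
from g import *
from bench import eyes
import cv2
go([0,0,0])
s=eyes.snapshot("scene")["img"][140:220,275:375]
cv2.imwrite("pics/scene5.png",cv2.resize(s,None,fx=7,fy=7,interpolation=cv2.INTER_CUBIC)[:,:,::-1])
E
```

```text
tool_pos: [682.8, -31.4, 82.1]
tcp_rot: [179.9, -0.4, 7.4]
ft_force: [8.9, 2.6, 3.6]
now axle [54.2  0.2 20.1] rpy [179.9  -0.4   7.4] f axle [9.19 1.47 3.57] t 27.6
shift [-5.44  0.02  1.97] rot [ 0.001 -0.007  0.001]
```

View pics/scene5.png

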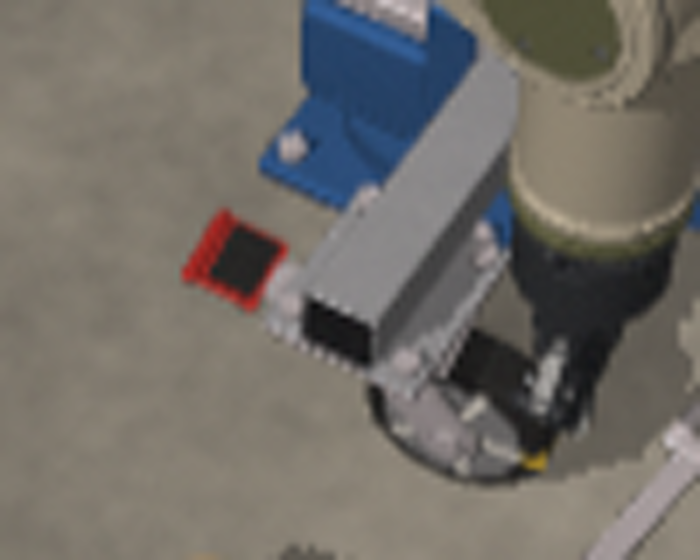

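The dab rolled from (535,395) to about (537,460), and the pedal is still up. A second stroke gives margin.

```bash
python3 -m handwheel '{"series":[[[0.8,0,0,0,0,0,0],[1.5,0,-0.5,0,0,0,0],[1.5,0,-4,0,0,0,0],[-2.35,0,-4,0,0,0,0],[-2.35,0,-2.94,0,0,0,0],[-2.35,0,-2.94,0,0,0,0],[-2.35,0,-2.94,0,0,0,0]]]}'|sed -n '2,4p'
```

```text
tool_pos: [657.0, -34.7, 109.2]
tcp_rot: [180.0, -0.0, 7.4]
ft_force: [-0.4, 0.7, -0.3]
```

```bash
python3 -m handwheel '{"series":[[[-0.05,0,0.36,0,0,0,0],[0.15,0,0.46,0,0,0,0],[0.4,0,0.62,0,0,0,0],[0.65,0,0.78,0,0,0,0],[0.98,0,1.05,0,0,0,0],[1.3,0,1.33,0,0,0,0],[1.57,0,1.65,0,0,0,0],[1.84,0,1.98,0,0,0,0],[1.84,0,1.98,0,0,0,0],[1.84,0,1.98,0,0,0,0],[1.84,0,1.98,0,0,0,0]]]}'|sed -n '2,4p'
```

```text
tool_pos: [677.1, -32.2, 91.2]
tcp_rot: [180.0, -0.3, 7.4]
ft_force: [7.1, 2.5, 4.9]
```

```bash
python3 -m handwheel '{"series":[[[0.5,0,-0.3,0,0,0,0],[1.5,0,-1,0,0,0,0],[4,0,-4,0,0,0,0],[4,0,-10,0,0,0,0],[4,0,-13,0,0,0,0],[4,0,-13,0,0,0,0],[4,0,-13,0,0,0,0],[4,0,-13,0,0,0,0],[4,0,-13,0,0,0,0]]]}'|sed -n '2,4p'
python3 - <<'E'
from bench import eyes
import cv2,time,numpy as np
im=[eyes.snapshot("scene")["img"] for _ in range(2)]
t=eyes.snapshot("top")["img"]
for n,i in(("scene",im[0]),):
    cv2.imwrite("pics/scene6.png",cv2.resize(i[140:250,275:385],None,fx=5,fy=5,interpolation=cv2.INTER_CUBIC)[:,:,::-1])
E
```

```text
tool_pos: [713.7, -27.2, 217.9]
tcp_rot: [-180.0, 0.1, 7.4]
ft_force: [0.3, 0.3, -0.0]
```

View pics/scene6.png

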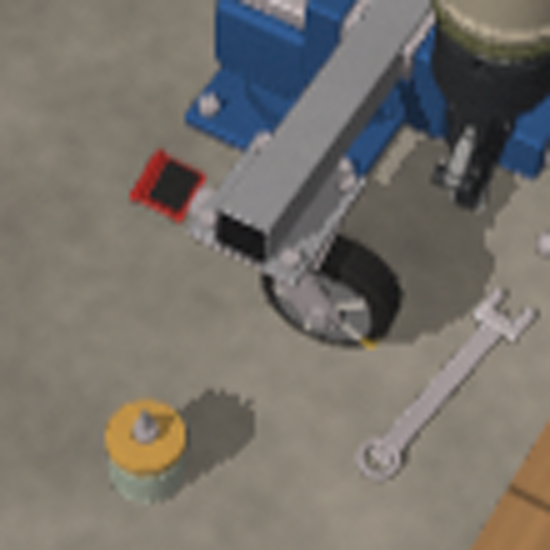

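Run:
```python
from h import *
from g import A,F
for th in range(35,150,10):
    t=np.radians(th); print(th,[proj("scene",A+F.apply([50*np.sin(t),y,50*np.cos(t)])).round(1).tolist() for y in(-16,16)])
```

```text
35 [[347.5, 197.3], [350.9, 190.4]]
45 [[349.2, 198.9], [352.5, 192.0]]
55 [[350.5, 200.5], [353.8, 193.6]]
65 [[351.5, 202.1], [354.8, 195.3]]
75 [[352.1, 203.7], [355.4, 196.8]]
85 [[352.3, 205.2], [355.6, 198.4]]
95 [[352.1, 206.6], [355.4, 199.7]]
105 [[351.5, 207.7], [354.8, 200.9]]
115 [[350.6, 208.7], [353.8, 201.9]]
125 [[349.3, 209.4], [352.5, 202.6]]
135 [[347.7, 209.8], [350.9, 203.1]]
145 [[345.9, 210.0], [349.1, 203.3]]
```

The wheel has turned about 80° in all, the dab showing at (368,345). The pedal is up, and the lamp and spanner are where they lay. Handing in.

```bash
python3 -c "
from bench import r
print(r.hand_in())"
```

```text
the job is handed in; nothing more can be done
None
```

The job is handed in (the judge gave no verdict): the brake locked and the wheel stayed put under a steady push of about 10 N, then I flicked the pedal up to released and rolled the free wheel about 80°; the pedal finished up, the arm clear and the lamp and spanner unmoved in the last picture.

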